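# Take the isolator key off its keeper hook and switch the battery isolator on

### The job

Switch the battery isolator on with its key: press the hook's spring keeper down until it snaps open, and only then lift the hanging key off. Set the key's blade fully home in the isolator's slot and turn it clockwise until the switch clicks over to on. Leave the key standing there and leave the other things on the bench where they are.

Things in the scene. Friction and masses are not known exactly. Their poses are not given: they have to be found in the camera images.
- hook: Fixed grey steel bracket bolted to the bench left or right of the middle. Origin on the bench under the hanging key's axis; +x points out of the hook's mouth, away from its back plate; z up. Base plate x -102 to +30 mm, y +-62 mm, 8 mm thick. Back plate at x -86 to -92 mm, 110 mm wide, top at 192 mm. All heights are above the bench.
- hook_seat (a point): Bottom of the hook's seat, midway between its two prongs, 118 mm high at hook x = y = 0; axes as hook. The key's cross bar rests at this height on the prongs: 10 mm round bars at y = +-44 mm, 135 mm high at the back plate, dipping into the seat, with upturned tips at x = +18 mm, 187 mm high. Below the key's grip the space between the prongs is free.
- keeper (a joint): Sprung keeper that bars the hook's mouth: 0 = shut (level), 1.45 rad = open (hanging along the back plate). Its front swings down; pushed from below it stays shut. The over-centre spring resists with 4 to 6 N on the thumb lever at first, fading to nothing at about 0.55 rad; past that it snaps open and stays open. Let go earlier, it snaps shut.
- keeper_hinge (a point): Middle of the keeper's hinge rod, which runs along the hook's y at hook x = -76 mm, 177 mm high; axes turn with the keeper, x from the hinge to its front. Two arms at y = +-35 mm (6 mm wide, 8 mm high) reach 80 mm forward over the key's cross bar, one either side of its grip; between them all is open.
- keeper_thumb (a point): Where to press straight down: the keeper's thumb lever, a steel tab outside the prong on the hook's -y side, y -53 to -89 mm, from the hinge to 48 mm in front of it, with a 3 mm ridge at its front edge. Shut, this point on its top is at hook x = -40, y = -71 mm, 179 mm high. Pressed about 18 mm down, the keeper snaps over; 28 mm is ample. Axes turn with the keeper.
- key: Loose isolator key, 0.18 to 0.27 kg, hanging in the hook: steel shank, cross bar, flat black grip on top. Origin on its axis at the collar's underside, z up the shank. Collar 32 mm across, z 0 to 8 mm; shank 16 mm. Hanging, its axes are the hook's within 2 degrees. Alike turned half round. Lifted straight up, 150 mm clears all of the hook.
- key_grip (a point): Middle of the key's grip, 84 mm above the collar's underside; axes as key. The grip is a flat upright plate, 42 mm along y, 12 mm thick along x, from 28 mm below to 22 mm above this point. Grasp it from above, closing along x. The cross bar, 14 mm thick, 132 mm long along y, has its axis 34 mm below this point.
- key_tip (a point): Lower end of the key's blade, 24 mm below the collar's underside; axes as key. The blade is 22 mm along y, 8 mm along x, 24 mm long.
- isolator: Fixed grey switch box on the other side of the bench from the hook, 166 x 166 mm, 70 mm high, with a round black rotor, 80 mm across and 28 mm high, on top. Origin on the bench under the rotor's axis, z up. Marks beside the rotor: round pips where the slot's ends point when off, bars where they point when on.
- rotor (a joint): Angle of the isolator's rotor: 0 = off, growing clockwise seen from above to 1.05 rad (60 degrees) = on, at the end stop. A detent spring resists with about 0.26 N m at first, fading to nothing half way; past half way it snaps over to on by itself. Let go earlier, it snaps back to 0.
- slot (a point): Middle of the slot's mouth in the rotor's top, 98 mm above the bench; z up; axes turn with the rotor. Slot 26 mm along y, 12 mm along x, 28 mm deep, mouth bevelled 3 mm. The key's blade goes in along y with 2 mm play each side (0.2 rad in turning). Fully home, the collar rests on the rotor's face: key coincides with this point.
- spanner: Bystander, to be left alone: loose open-ended spanner, 170 mm, lying on the bench between the hook and the isolator.
- terminal_clamp: Bystander, to be left alone: loose grey cast battery terminal clamp, about 60 mm long, 18 mm high.
- brush: Bystander, to be left alone: loose hand brush, 180 mm, near the robot on its left.
- screwdriver: Bystander, to be left alone: loose screwdriver, 190 mm, near the robot on its right.
- small_battery: Bystander, to be left alone: small loose black battery, 87 x 150 x 105 mm high, left side.
- water_bottle: Bystander, to be left alone: white round bottle, 80 mm across, 210 mm tall, left side.
- cap_bin: Bystander, to be left alone: open grey bin with vent caps, 160 x 120 x 60 mm high, right side.
- grease_jar: Bystander, to be left alone: white jar with a steel lid, 72 mm across, 80 mm tall, right side.
Things that resemble listed ones, but are neither listed nor needed, are in the scene too. There is more than one size of the key; the job needs the smaller.

How it is judged:
By the outcome, as a careful person would: the job done as asked, in the order asked, and still so for the second after the job is handed in, with the robot touching nothing.
It also fails if it takes over 58 s, if anything falls off the work surface, if the arm or the gripper's body presses on something with over 40 N, if the wrist force passes 120 N, or if a joint passes its speed limit or range.

### The arm

A 6-joint arm with a two-finger parallel gripper is mounted at the origin on the work surface. World frame = base frame: x ahead of the robot, y to its left, z up, the work surface at z = 0. Lengths are in mm, angles in rad, forces in N, time in s.
With the tool pointing down it reaches from about 350 to 975 mm from the base axis. Payload 7.1 kg.
Tool frame: the origin (TCP) lies midway between the tips of the shut fingers; the grasp point (between the pads) lies 19 mm behind it (ctrl.pinch_z is the distance from the TCP to the grasp point, in mm); z points along the fingers, y is the direction in which the jaws open and shut (so a half turn about z gives the same grasp; the last joint's range is limited). The gripper opens to 88 mm and grips with 3 to 60 N. Pads are 20 mm wide; open, the fingers measure 115 mm over their backs; the gripper's body (75 mm by 178 mm) begins 61 mm behind the grasp point.
Start: joints at [-1.256, 0.423, 1.63, -0, 1.089, -0.019], TCP at [204.789, -590.48, 222.675] pointing down, gripper open.
Joint ranges: [-3, 3], [-0.9, 2.11], [0.09, 2.58], [-1.31, 4.45], [0.11, 2.69], [-2.54, 2.54]. Speed limits (rad/s): [2.39, 2.39, 3.01, 3.14, 3.14, 3.14].

### API

Orientations are given as a rotation vector (axis times angle).
In Python, from workcell import ctrl gives the robot as it stands.
- The arm moves only by the tool jog_arm, never from a script. Its arguments are lists of equal length, an entry for each row: "xyz": the shift along the world's x, y, z in mm, a list of three; "yaw": the turn about the world's z in degrees. A call has 1 to 20 rows; each row shifts and turns the pose as measured when the row begins; what a row does not reach is not made up. A row lasts 1/12 s, in which the tool goes at most 41.7 mm and 7.16 degrees, less where a joint would pass 70% of its speed; a pose out of reach is approached as far as the arm can. A call with a gripper value outside its range is refused whole. "gripper" is the closure, from 0 (fully open) to 1 (shut), set as the call begins (left out, the last holds). The fingers move at their own pace and stop on an object; the grip force is fixed at half the most. Time passes only in rows, so rows that do not move let the fingers close. It gives the time, the measured TCP pose, the force and the opening at its end, in the units of the state.
- ctrl.get_obs(): the state, without advancing time (a new reading comes with each control period).
- ctrl.get_image(name): name is "scene" or "top"; returns a dict with "img" (400x640x3 uint8, blue, green, red), "K" (3x3 intrinsics, pixels), "R" (3x3) and "t" (3): a world point X has camera coordinates R X + t. Camera axes: x right, y down, z forward; pixel columns grow to the right and rows downward; lengths in mm; the calibration is good to about 2 mm. A picture is of the moment at which its call begins. There is no depth.
- ctrl.close_job(): hands the job in, once; it reports no verdict.
Trained networks look in a picture, given as the dict that the camera call returned (one of the last four; its "shot" number tells which), for a name from the list of things; names that differ only in an ending like _2 or _b are one class to them, and where a whole thing is asked for, a point or a joint stands for the part that bears it (a point fixed in the world has none). Each returns a list of dicts, best first, with "confidence" (0 to 1); they miss things now and then, are a little off and sometimes report something else, mostly with a low value. They report only what shows in the picture. A call takes as long as a camera call. They do not tell look-alikes from the thing itself.
- ctrl.find_in(picture, thing): "centre" ([column, row] as shares, 0 to 1, of the picture: columns of its width, rows of its height, amid what is visible of it).
- ctrl.regions_of(picture, thing): "region" (400x640 bool, what is visible of it) and "centre" ([column, row] as shares, 0 to 1, of the picture: columns of its width, rows of its height, amid what is visible of it).
- ctrl.pinpoint(picture, thing): "centre" ([column, row] as shares, 0 to 1, of the picture: columns of its width, rows of its height: a listed point, or the origin of a listed thing).
The state is a dict: "t": time; "qpos": joint angles; "qvel": joint speeds; "joint_torque": joint torques, N m; "ee_pos": TCP position; "orientation": TCP orientation; "ft_force": force on the tool from outside, world axes, zero at the start; "moment": the same for the moment, N m; "width": finger opening in mm.
Only numpy, scipy, OpenCV 4.12 (cv2) and the standard library are available. Lean on these libraries where they do the work, as an engineer would, in place of code of your own. Each camera call takes 0.05 s, during which the arm holds its last target.

## Working session

There is one attempt and no reset: what is moved stays moved. The work goes in short steps, Python scripts to look and compute and a tool call to move; the robot and the scene stay as the last step left them, time stands still between calls to the robot, and variables do not carry over. Pictures are saved under pics/ and viewed, and the job is handed in when it is done.

Besides the shell and the picture viewer there is one more tool, called after "Request:" as name([rows], argument=value, ...), one row to a line, values as JSON. jog_arm: Moves the arm, as the interface text tells. Its arguments: {"type":"object","properties":{"xyz":{"type":"array","items":{"type":"array","items":{"type":"number"}}},"yaw":{"type":"array","items":{"type":"number"}},"gripper":{"type":"number"}},"required":["xyz","yaw"]}

```bash
mkdir -p pics; cat > h.py <<'E'
import numpy as np, cv2
from workcell import ctrl
def px(c): return np.array([c[0]*640,c[1]*400])
def ray(p,uv):
    d=np.linalg.inv(p['K'])@np.array([uv[0],uv[1],1.]); R=np.array(p['R']); 
    return -R.T@np.array(p['t']), R.T@d
def atz(p,uv,z):
    c,d=ray(p,uv); return c+d*(z-c[2])/d[2]
def proj(p,X):
    x=np.array(p['K'])@(np.array(p['R'])@np.array(X,float)+np.array(p['t'])); return x[:2]/x[2]
def tri(p1,u1,p2,u2):
    c1,d1=ray(p1,u1);c2,d2=ray(p2,u2)
    A=np.stack([d1,-d2],1); s=np.linalg.lstsq(A,c2-c1,rcond=None)[0]
    a=c1+d1*s[0];b=c2+d2*s[1]; return (a+b)/2,np.linalg.norm(a-b)
E
python3 - <<'E'
from h import *
S=ctrl.get_image("scene");T=ctrl.get_image("top")
cv2.imwrite("pics/s0.png",S['img']);cv2.imwrite("pics/t0.png",T['img'])
for n in ["hook_seat","keeper_hinge","keeper_thumb","key","key_grip","key_tip","isolator","slot","hook"]:
    for nm,p in(("S",S),("T",T)):
        print(n,nm,[(np.round(px(r['centre'])).tolist(),round(r['confidence'],2)) for r in ctrl.pinpoint(p,n)][:4])
o=ctrl.get_obs();print(o['ee_pos'],o['orientation'],o['t'])
print(ray(S,(320,200)),ray(T,(320,200)))
E
```

```text
hook_seat S [([255.0, 195.0], 0.89)]
hook_seat T [([406.0, 164.0], 0.81), ([322.0, 216.0], 0.46)]
keeper_hinge S [([264.0, 172.0], 0.62)]
keeper_hinge T [([414.0, 188.0], 0.97)]
keeper_thumb S [([243.0, 172.0], 0.52)]
keeper_thumb T [([435.0, 174.0], 0.71), ([402.0, 228.0], 0.7)]
key S [([308.0, 168.0], 0.78), ([254.0, 204.0], 0.5)]
key T [([399.0, 169.0], 0.68)]
key_grip S [([304.0, 146.0], 0.87), ([252.0, 183.0], 0.65)]
key_grip T [([407.0, 164.0], 0.7)]
key_tip S [([307.0, 173.0], 0.83), ([254.0, 207.0], 0.53)]
key_tip T [([402.0, 168.0], 0.68), ([400.0, 230.0], 0.42)]
isolator S [([338.0, 271.0], 0.8)]
isolator T [([260.0, 167.0], 0.92), ([402.0, 170.0], 0.69)]
slot S [([345.0, 251.0], 0.57)]
slot T [([256.0, 159.0], 0.8), ([319.0, 161.0], 0.25)]
hook S [([256.0, 216.0], 0.79)]
hook T [([398.0, 169.0], 0.89)]
[ 204.81038256 -590.48143517  222.69009419] [-3.09793623e+00 -5.21899144e-01 -4.16490106e-05] 1.0
(array([1415.20762706,  803.55999681, 1076.24054456]), array([-0.6222461 , -0.5136611 , -0.59080772])) (array([ 227.9070569 ,   11.58936739, 1466.84077328]), array([ 0.14836814, -0.00904851, -0.98891041]))
```

View pics/s0.png

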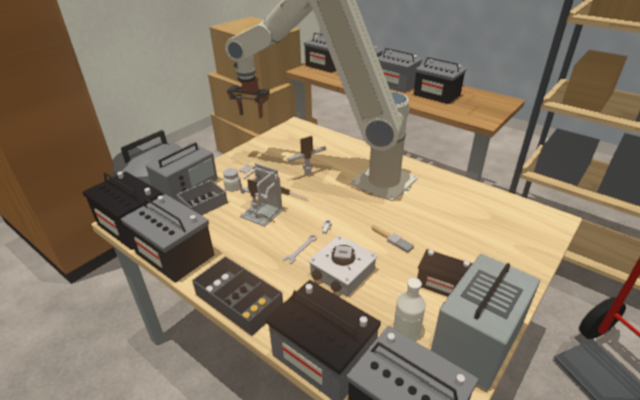

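View pics/t0.png

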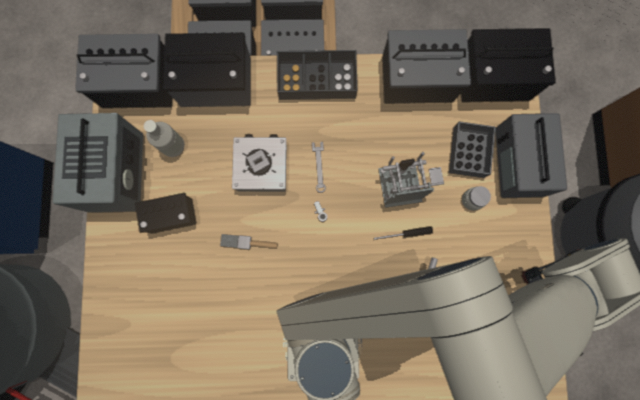

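```bash
python3 - <<'E'
import cv2
s=cv2.imread("pics/s0.png");t=cv2.imread("pics/t0.png")
cv2.imwrite("pics/sc.png",cv2.resize(s[120:240,200:360],None,fx=5,fy=5,interpolation=cv2.INTER_CUBIC))
cv2.imwrite("pics/tc.png",cv2.resize(t[125:245,360:480],None,fx=5,fy=5,interpolation=cv2.INTER_CUBIC))
cv2.imwrite("pics/tc2.png",cv2.resize(t[120:220,200:340],None,fx=5,fy=5,interpolation=cv2.INTER_CUBIC))
E
```

```text
(no output)
```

View pics/sc.png

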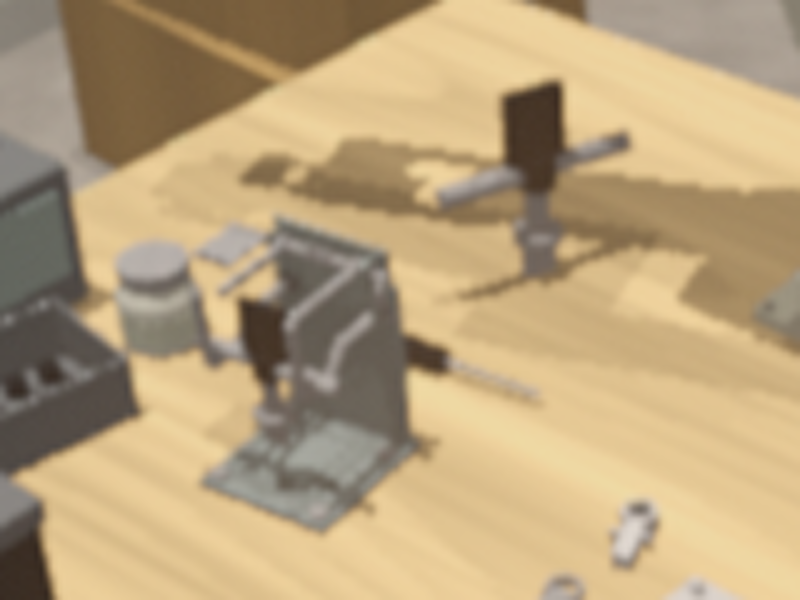

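View pics/tc.png

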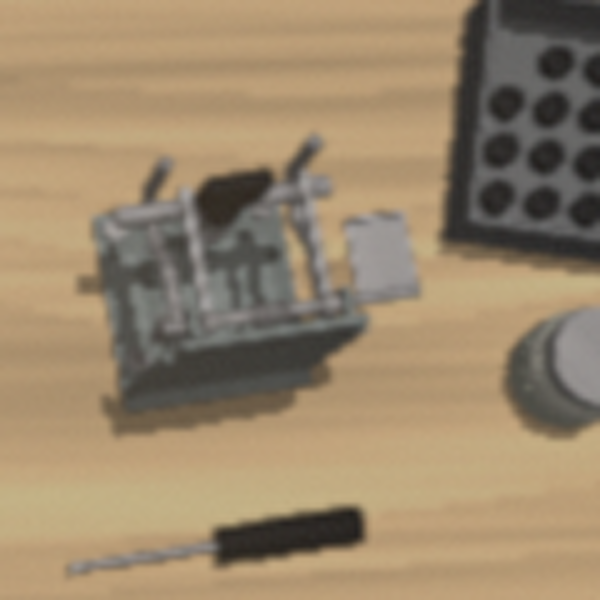

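View pics/tc2.png

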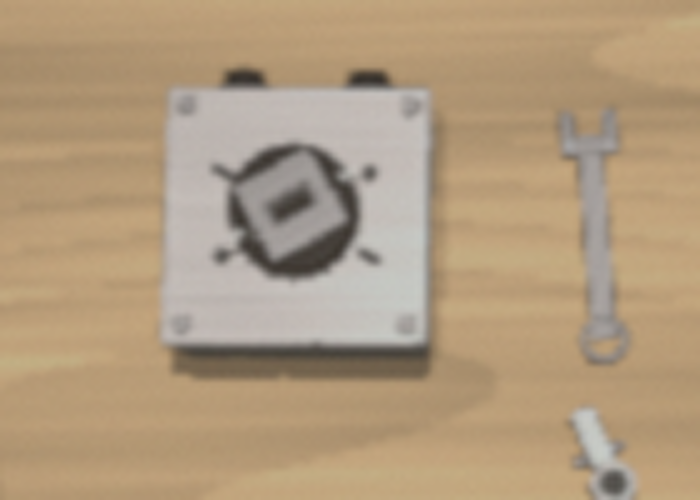

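The hanging key (scene 252,183; top 407,164) is the candidate. The look-alike is a larger loose key standing on the bench by the screwdriver (scene 304,146). The keeper's thumb tab is at top (437,177), the isolator at (260,165), and its slot lies along the pips. Next I fit the hook and isolator poses.

```bash
cat > fit.py <<'E'
from h import *
from scipy.optimize import least_squares
def W(pose,P):
    x,y,a=pose; P=np.array(P,float); c,s=np.cos(a),np.sin(a)
    return np.stack([x+c*P[:,0]-s*P[:,1],y+s*P[:,0]+c*P[:,1],P[:,2]],1)
def fit(obs,x0):
    # obs: list (pic, uv, localpt)
    def f(q): return np.concatenate([proj(p,W(q,[L])[0])-np.array(uv) for p,uv,L in obs])
    r=least_squares(f,x0,loss='soft_l1'); return r.x,f(r.x).reshape(-1,2)
E
cat > f1.py <<'E'
from fit import *
S=ctrl.get_image("scene");T=ctrl.get_image("top")
t=lambda u,v:(360+u/5,125+v/5); s=lambda u,v:(200+u/5,120+v/5); t2=lambda u,v:(200+u/5,120+v/5)
L=[(T,t(165,160),(18,44,187)),(T,t(316,142),(18,-44,187)),(T,t(345,222),(-28,-53,180)),(T,t(408,212),(-28,-89,180)),(T,t(420,293),(-76,-89,178)),(T,t(357,302),(-76,-53,178)),
(S,s(205,482),(30,-62,8)),(S,s(325,530),(30,62,4)),(S,s(412,445),(-102,62,5))]
q,r=fit(L,[520,-230,0]);print("hook",q.round(2).tolist(),np.degrees(q[2]));print(r.round(1).tolist())
I=[(T,t2(172,88),(83,83,70)),(T,t2(430,90),(83,-83,70)),(T,t2(427,348),(-83,-83,70)),(T,t2(163,345),(-83,83,70))]
qi,r=fit(I,[550,170,0]);print("iso",qi.round(2).tolist());print(r.round(1).tolist())
for uv,z in(((291,203),98),((369,172),71),((221,256),71),((222,170),71),((370,257),71)): print(atz(T,t2(*uv),z).round(1))
print("key grip T at z=226?",atz(T,(407,164),118+34).round(1),"S",atz(S,(252,183),152).round(1))
np.save("q.npy",np.array([q,qi]))
E
python3 f1.py
```

```text
hook [526.41, -259.47, 0.12] 7.138819714044111
[[0.3, 0.7], [0.1, 0.1], [-0.4, -0.4], [-0.8, -0.2], [-0.3, -0.1], [0.0, -0.1], [-2.2, -1.5], [-1.1, -0.1], [1.4, -1.3]]
iso [557.14, 185.0, -0.03]
[[-0.5, -0.2], [0.7, -0.2], [0.4, 0.1], [-0.5, 0.3]]
[559.2 185.9  98. ]
[584.7 140.5  71. ]
[532.7 232.9  71. ]
[587.7 232.4  71. ]
[530.3 140.2  71. ]
key grip T at z=226? [ 527.5 -259.5  152. ] S [ 513.8 -272.1  152. ]
```

```bash
cat > ov.py <<'E'
from fit import *
q,qi=np.load("q.npy")
S=ctrl.get_image("scene");T=ctrl.get_image("top")
def box(x0,x1,y0,y1,z0,z1):
    c=[(x,y,z) for x in(x0,x1) for y in(y0,y1) for z in(z0,z1)]
    return [(c[i],c[j]) for i in range(8) for j in range(i) if sum(a!=b for a,b in zip(c[i],c[j]))==1]
hk=box(-102,30,-62,62,0,8)+box(-92,-86,-55,55,8,192)+box(-76,-28,-89,-53,176,179)+box(-76,4,32,38,173,181)+box(-76,4,-38,-32,173,181)+box(-6,6,-21,21,131,181)+box(-7,7,-66,66,118,132)+[((-4,11,51),(-4,-11,51)),((18,44,187),(0,44,118)),((18,-44,187),(0,-44,118))]
s=np.radians(30)
isl=box(-83,83,-83,83,0,70)
def draw(p,lines,pose,off,sz,f,name):
    im=cv2.resize(p['img'][off[1]:off[1]+sz[1],off[0]:off[0]+sz[0]],None,fx=f,fy=f,interpolation=cv2.INTER_CUBIC)
    for a,b in lines:
        A,B=[(proj(p,X)-np.array(off)+.5)*f for X in W(pose,[a,b])]
        cv2.line(im,tuple(int(v) for v in A),tuple(int(v) for v in B),(0,0,255),1)
    cv2.imwrite(name,im)
if __name__=="__main__":
    draw(T,hk,q,(370,135),(80,80),7,"pics/ot.png");draw(S,hk,q,(220,140),(90,90),6,"pics/os.png")
    draw(S,isl,qi,(300,225),(90,75),7,"pics/oi.png")
E
python3 ov.py
```

```text
(no output)
```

View pics/ot.png

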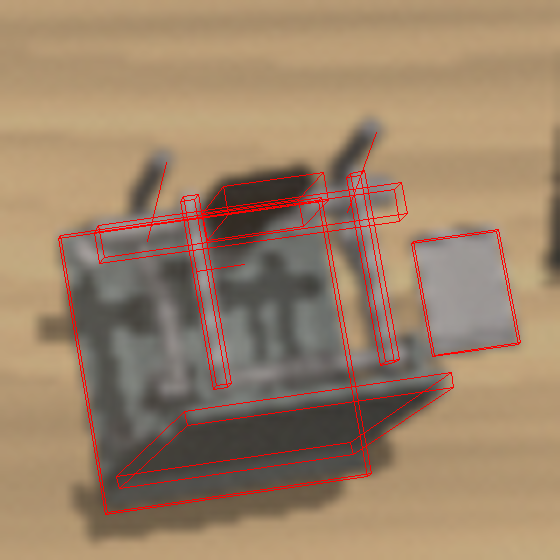

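View pics/os.png

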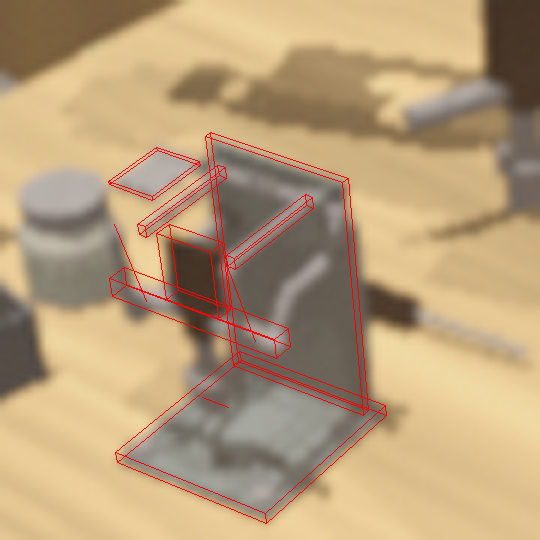

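View pics/oi.png

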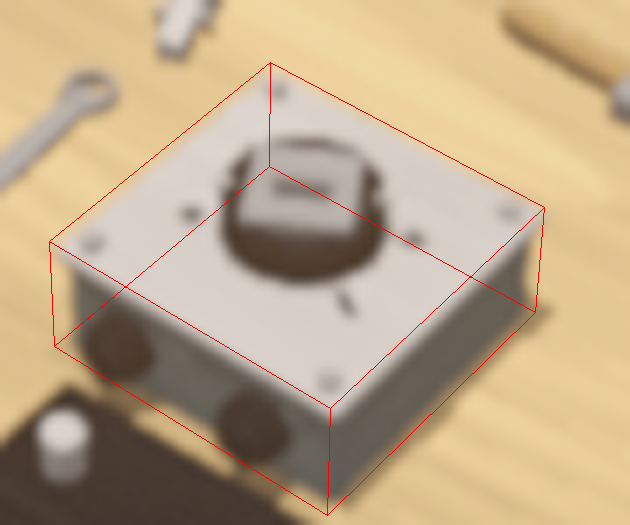

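```bash
python3 - <<'E'
from fit import *
T=ctrl.get_image("top");print(T['K'])
q,qi=np.load("q.npy")
print(W(q,[(-40,-71,179),(0,0,159)]).round(1))
S=ctrl.get_image("scene")
print("bigkey base",atz(S,(307,173),0).round(), atz(S,(304,146),0).round())
E
```

```text
[[456.72021358   0.         322.8107454 ]
 [  0.         456.72021358 200.43598379]
 [  0.           0.           1.        ]]
[[ 495.5 -334.9  179. ]
 [ 526.4 -259.5  159. ]]
bigkey base [ 156. -309.    0.] [ -25. -482.    0.]
```

Request:
jog_arm([
  [0, 0, 30],
  [0, 0, 30],
  [0, 0, 20],
], yaw=[-4, -4, -4], gripper=1)

```text
t: 1.55
ee_pos: [203.6, -586.7, 298.8]
orientation: [-3.124, -0.185, 0.003]
ft_force: [-0.1, -1.0, 0.3]
width: 71.1
```

Request:
jog_arm([
  [29, 25, 0],
  [29, 25, 0],
  [29, 25, 0],
  [29, 25, 0],
  [29, 25, 0],
  [29, 25, 0],
  [29, 25, 0],
  [29, 25, 0],
  [29, 25, 0],
  [29, 25, 0],
  [0, 0, 0],
], yaw=[0, 0, 0, 0, 0, 0, 0, 0, 0, 0, 0])

```text
t: 2.47
ee_pos: [503.4, -328.9, 307.7]
orientation: [3.135, 0.165, 0.009]
ft_force: [-0.3, -0.7, 0.3]
width: 0.8
```

```bash
cat > pic.py <<'E'
import sys
from fit import *
n=sys.argv[1]
S=ctrl.get_image("scene");T=ctrl.get_image("top")
def crop(p,o,s,f,nm): cv2.imwrite(nm,cv2.resize(p['img'][o[1]:o[1]+s[1],o[0]:o[0]+s[0]],None,fx=f,fy=f,interpolation=cv2.INTER_CUBIC))
a=list(map(int,sys.argv[2:6])) if len(sys.argv)>5 else (0,0,640,400)
b=list(map(int,sys.argv[6:10])) if len(sys.argv)>9 else (0,0,640,400)
for p,c,k in((S,a,'s'),(T,b,'t')):
    f=min(790/c[2],590/c[3]); crop(p,c[:2],c[2:],f,f"pics/{n}{k}.png"); 
o=ctrl.get_obs();print(o['t'],o['ee_pos'].round(1),o['orientation'].round(3),o['ft_force'].round(1),round(o['width'],1), "tcp S",proj(S,o['ee_pos']).round(1),"T",proj(T,o['ee_pos']).round(1))
E
python3 pic.py a 200 80 160 120 350 100 140 110
```

```text
2.5667 [ 500.1 -331.8  307.5] [3.134 0.162 0.005] [-1.4 -0.3  0.6] 0.5 tcp S [238.7 140.5] T [446.7 160.2]
```

View pics/as.png

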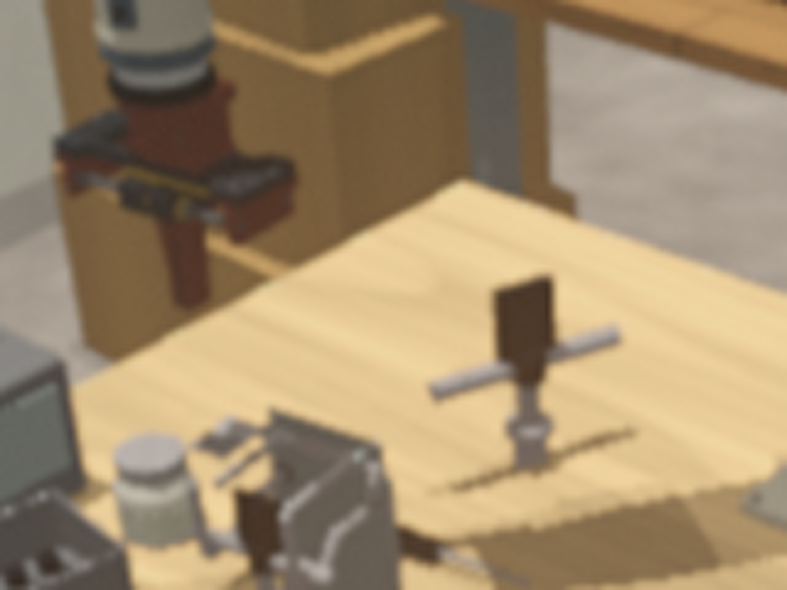

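View pics/at.png

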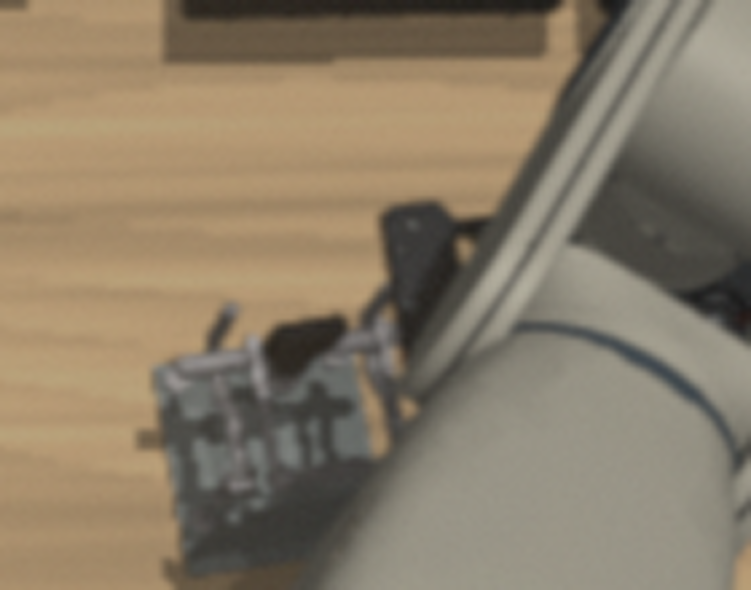

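Request:
jog_arm([
  [-5, -3, -25],
  [0, 0, -30],
  [0, 0, -30],
  [0, 0, -20],
  [0, 0, 0],
], yaw=[1, 0, 0, 0, 0])

```text
t: 2.98
ee_pos: [490.8, -340.7, 202.0]
orientation: [3.127, 0.184, 0.011]
ft_force: [-0.4, 1.9, -0.0]
width: 0.1
```

```bash
python3 pic.py b 215 120 90 70 370 120 100 90
```

```text
3.0833 [ 492.7 -341.7  205.5] [3.124 0.184 0.016] [-0.5 -0.2  0.9] 0.8 tcp S [241.7 162.7] T [440.2 171.2]
```

View pics/bs.png

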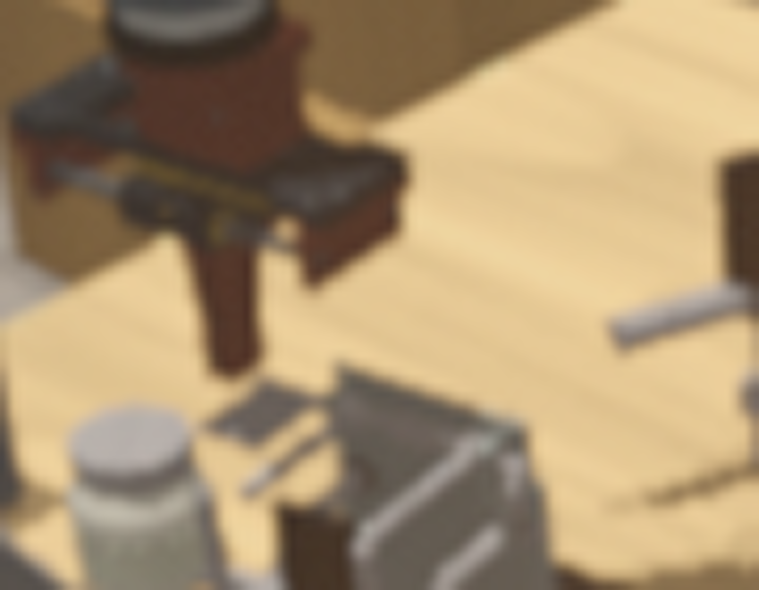

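Request:
jog_arm([
  [3, 5, -6],
  [0, 0, -8],
  [0, 0, -8],
  [0, 0, -8],
  [0, 0, -8],
  [0, 0, 0],
], yaw=[0, 0, 0, 0, 0, 0])

```text
t: 3.58
ee_pos: [498.6, -340.4, 171.9]
orientation: [3.116, 0.18, 0.032]
ft_force: [-0.8, -0.5, 4.7]
width: 0.6
```

Request:
jog_arm([
  [0, 0, -8],
  [0, 0, -8],
  [0, 0, 0],
], yaw=[0, 0, 0])

```text
t: 3.83
ee_pos: [499.3, -340.7, 155.9]
orientation: [3.114, 0.181, 0.033]
ft_force: [-0.7, -0.1, 0.0]
width: 0.4
```

Request:
jog_arm([
  [0, 0, -6],
  [0, 0, 0],
], yaw=[0, 0])

```text
t: 4.0
ee_pos: [499.2, -340.5, 149.0]
orientation: [3.115, 0.181, 0.033]
ft_force: [-0.6, 0.3, 0.4]
width: 0.5
```

Request:
jog_arm([
  [0, 0, 20],
  [0, 0, 25],
  [0, 0, 25],
  [0, 0, 25],
  [0, 0, 0],
], yaw=[0, 0, 0, 0, 0])

```text
t: 4.42
ee_pos: [497.3, -338.9, 244.5]
orientation: [3.12, 0.182, 0.024]
ft_force: [0.9, -0.7, 0.3]
width: 0.8
```

```bash
python3 pic.py c 215 120 90 100 370 120 100 90
```

```text
4.5167 [ 495.6 -337.7  240.5] [3.123 0.182 0.017] [ 0.1 -1.1 -0.2] 0.5 tcp S [240.7 155.4] T [442.1 167.5]
```

View pics/cs.png

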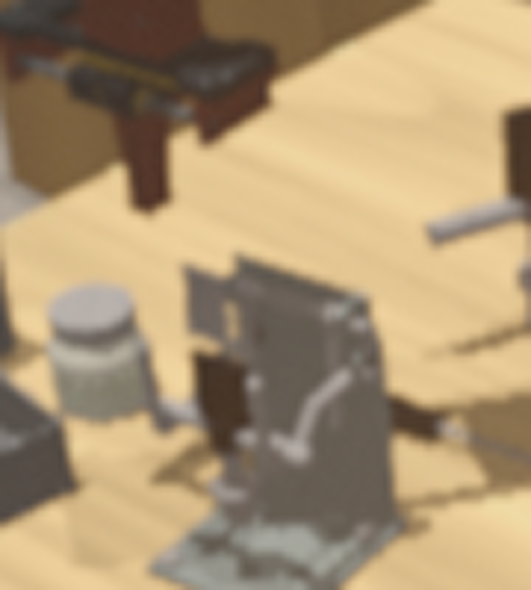

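View pics/ct.png

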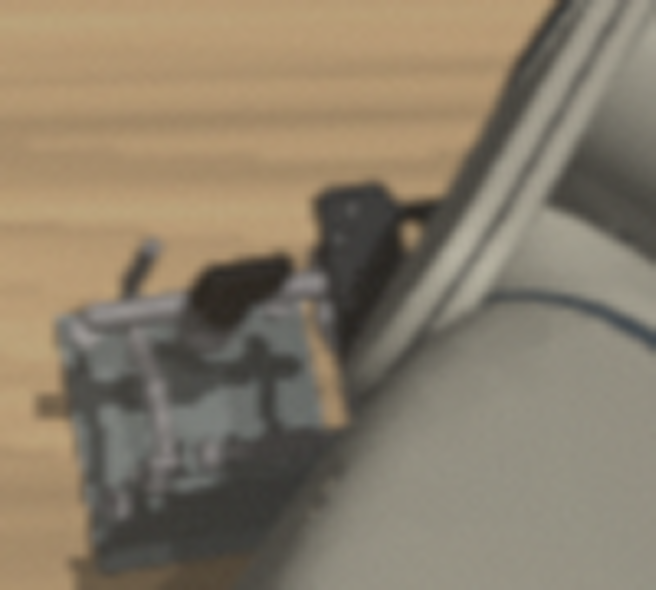

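```bash
python3 - <<'E'
from ov import *
k=box(-6,6,-21,21,131,181)+box(-7,7,-66,66,118,132)
draw(T,k,q,(380,140),(60,45),13,"pics/ok.png")
E
```

```text
(no output)
```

View pics/ok.png

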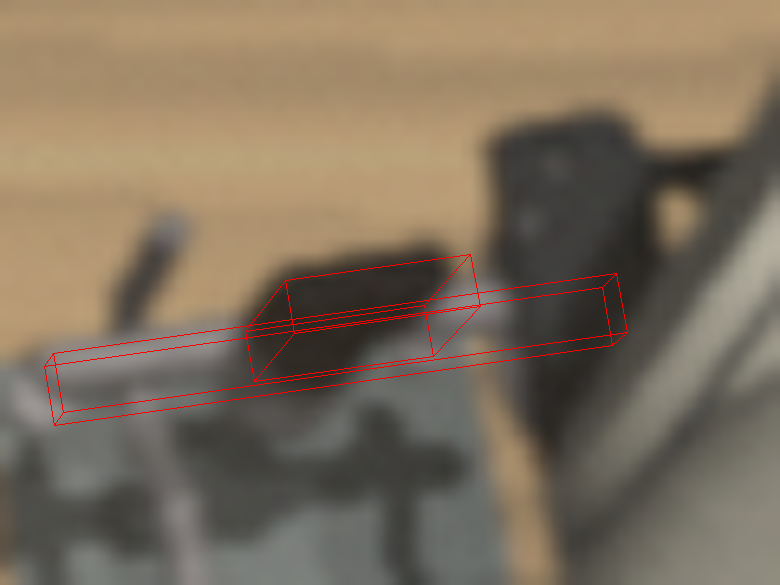

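```bash
cat > sil.py <<'E'
from ov import *
from scipy.optimize import minimize
g=T['img'].astype(float).mean(2)
o=(385,148);w,h=40,30
sub=g[o[1]:o[1]+h,o[0]:o[0]+w]
print(np.round(sub[5:25,8:32]).astype(int))
E
python3 sil.py
```

```text
[[156 155 154 154 155 154 155 155 155 153 154 154 154 154 154 154 154 154
  153 153 154 154 151 134]
 [152 153 152 152 154 153 153 154 153 152 154 153 152 152 153 154 154 154
  154 153 152 153 154 144]
 [146 149 151 151 151 150 151 150 150 150 150 149 149 149 152 153 155 153
  154 154 153 155 155 148]
 [130 138 141 147 145 145 146 144 143 145 144 144 143 145 147 150 150 150
  151 151 149 152 151 144]
 [122 131 139 144 145 144 144 143 143 143 143 144 142 143 143 145 145 143
  140 137 138 141 143 135]
 [111 126 141 144 145 145 146 144 145 144 145 144 141 136 134 132 132 127
  117 104 108 125 135 124]
 [102 130 145 145 146 146 146 144 139 136 133 129 119 103  94  87  82  77
   68  59  66  94 122 115]
 [114 139 148 148 147 147 148 134 113  92  82  77  70  62  57  52  49  47
   44  43  48  75 112 112]
 [130 145 148 148 147 147 135 108  73  55  48  46  48  46  45  47  48  47
   45  44  47  75 106 111]
 [139 149 149 148 148 140 114  76  49  45  47  46  46  46  41  43  45  41
   42  44  62  98 124 130]
 [149 150 146 144 143 124  87  54  43  44  41  43  41  41  41  40  41  39
   38  57  91 12
[... 220 characters left out ...]
41 143 138 115  81  53  44  42  40  42  42  36  40  44  58  76  89
  103 108 104 107 121 129]
 [128 126 125 117  95  73  59  50  47  41  43  42  42  42  55  84 101 106
  114 121 117 113 116 123]
 [106 102 100  93  80  70  64  60  49  44  41  42  44  51  73  96 105  97
   96 104 106 106 108 112]
 [100  98  96  88  76  70  67  62  55  48  46  46  51  69  91 103 108 103
  101 102 105 105 106 108]
 [113 111 105  93  77  72  70  73  68  62  59  62  69  86  97  98 101 104
  107 106 107 104 105 113]
 [103 102  99  87  76  78  80  81  80  76  73  78  84  96  86  75  77  90
  104 105 107 107 106 112]
 [ 86  75  73  70  68  70  78  83  81  80  81  89 100 102  82  65  62  74
   95 106 106 106 108 113]]
```

```bash
cat > sil.py <<'E'
from ov import *
from scipy.optimize import minimize
g=T['img'].astype(float).mean(2)
o=np.array((385,148));w,h=40,30
sub=g[o[1]:o[1]+h,o[0]:o[0]+w]
m=np.clip((95-sub)/(95-45),0,1); m[:, 29:]=0
K8=[(x,y,z) for x in(-6,6) for y in(-21,21) for z in(131,181)]
def ren(pose,half):
    P=np.array([proj(T,X) for X in W(pose,K8)])-o
    if half: P=P+.5
    im=np.zeros((h*8,w*8),np.uint8); hull=cv2.convexHull(np.round(P*8*16).astype(np.int32)); cv2.fillConvexPoly(im,hull,255,shift=4)
    r=cv2.resize(im,(w,h),interpolation=cv2.INTER_AREA)/255.; return cv2.GaussianBlur(r,(0,0),.6)
wt=np.ones((h,w)); wt[19:,:]=0.15
for half in(0,1):
    best=None
    for y0 in(-262,-256):
        r=minimize(lambda p:(wt*(ren((p[0],p[1],p[2]/50),half)-m)**2).sum(),[527,y0,6],method='Nelder-Mead',options=dict(initial_simplex=np.array([[527,y0,6],[533,y0,6],[527,y0+6,6],[527,y0,9.]])))
        if best is None or r.fun<best.fun: best=r
    print(half,best.x[:2].round(1),np.degrees(best.x[2]/50).round(1),best.fun.round(2))
E
python3 sil.py
```

```text
0 [ 524.9 -253.9] 20.3 13.3
1 [ 526.6 -252.7] 20.6 13.29
```

```bash
cat >> sil.py <<'E'
print('fixed yaw')
for a in (5,7,9):
    r=minimize(lambda p:(wt*(ren((p[0],p[1],np.radians(a)),1)-m)**2).sum(),[527,-257],method='Nelder-Mead',options=dict(initial_simplex=np.array([[527,-257],[533,-257],[527,-250.]])))
    print(a,r.x.round(1),r.fun.round(2))
R=ren((r.x[0],r.x[1],np.radians(7)),1)
v=np.hstack([m,R,np.abs(m-R)]);cv2.imwrite("pics/sil.png",cv2.resize((v*255).astype(np.uint8),None,fx=6,fy=6,interpolation=cv2.INTER_NEAREST))
E
python3 sil.py
```

```text
0 [ 524.8 -254.1] 19.9 13.23
1 [ 526.3 -252.5] 19.8 13.16
fixed yaw
5 [ 526.9 -252.5] 22.16
7 [ 527.  -252.7] 20.25
9 [ 526.9 -252.6] 18.53
```

View pics/sil.png

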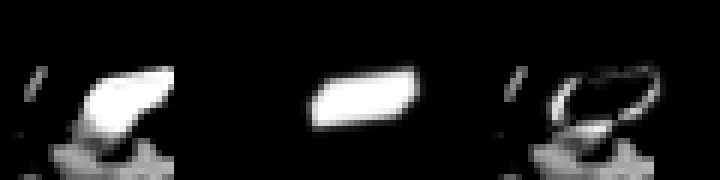

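Request:
jog_arm([
  [2, 7, 5],
  [3, 7, 5],
  [3, 7, 5],
  [3, 7, 0],
  [3, 7, 0],
  [3, 7, 0],
  [3, 7, 0],
  [3, 7, 0],
  [2, 6, 0],
  [2, 6, 0],
  [2, 6, 0],
  [1, 3, 0],
  [0, 0, 0],
  [0, 0, 0],
], yaw=[7, 7, 7, 7, 7, 7, 7, 7, 7, 7, 7, 7, 6, 0], gripper=0)

```text
t: 6.08
ee_pos: [524.7, -255.8, 249.0]
orientation: [-2.034, -2.392, -0.013]
ft_force: [-0.2, -0.4, -0.5]
width: 86.9
```

```bash
python3 pic.py d 215 110 90 100 370 120 100 90; python3 -c "
from fit import *
from scipy.spatial.transform import Rotation as R
M=R.from_rotvec(ctrl.get_obs()['orientation']).as_matrix();print(M.round(3),ctrl.get_obs()['qpos'].round(2))"
```

```text
6.1833 [ 524.7 -256.   249. ] [-2.043 -2.384 -0.013] [ 0.8 -1.2  0.5] 87.3 tcp S [250.  163.6] T [412.6 157. ]
[[-0.153  0.988  0.004]
 [ 0.988  0.153  0.007]
 [ 0.007  0.005 -1.   ]] [-0.48  0.33  1.7   0.01  1.11 -0.64]
```

View pics/ds.png

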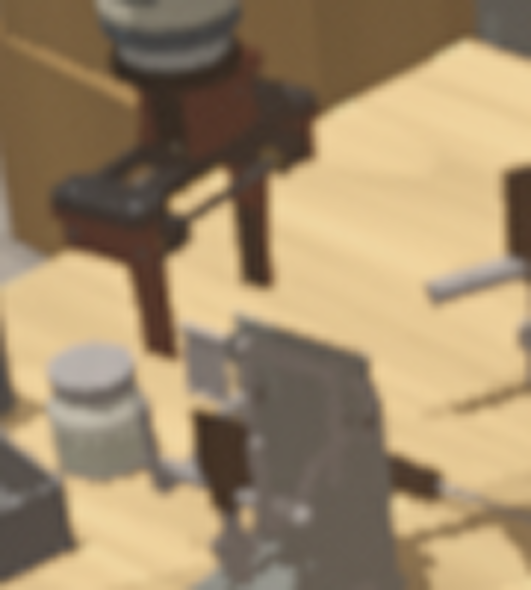

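View pics/dt.png

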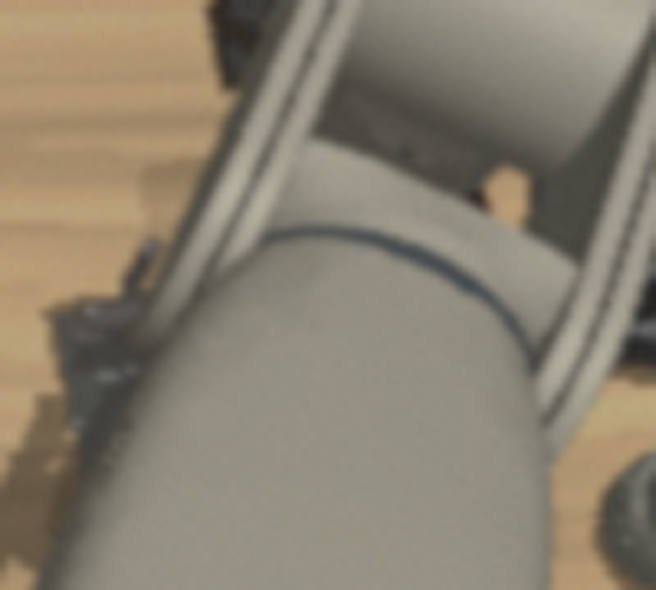

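Request:
jog_arm([
  [2, -1, -20],
  [0, 0, -25],
  [0, 0, -15],
  [0, 0, 0],
  [0, 0, 0],
], yaw=[-1.7, 0, 0, 0, 0])

```text
t: 6.6
ee_pos: [527.5, -258.3, 188.4]
orientation: [2.1, 2.334, 0.014]
ft_force: [-0.5, -0.3, 0.2]
width: 87.6
```

```bash
python3 pic.py e 225 130 70 70 370 120 100 90; python3 -c "
from fit import *
S=ctrl.get_image('scene')
a=np.radians(7.1)
for y in (-21,0,21):
  for z in (131,181): print(y,z,proj(S,W((527,-257,a),[(6,y,z)])[0]).round(1))"
```

```text
6.7 [ 527.9 -258.4  189.1] [2.098 2.334 0.015] [ 0.5  0.  -0.7] 88.1 tcp S [250.8 177.6] T [409.1 161. ]
-21 131 [247.5 189.7]
-21 181 [246.  178.7]
0 131 [251.9 191.3]
0 181 [250.4 180.3]
21 131 [256.3 193. ]
21 181 [254.9 181.9]
```

View pics/es.png

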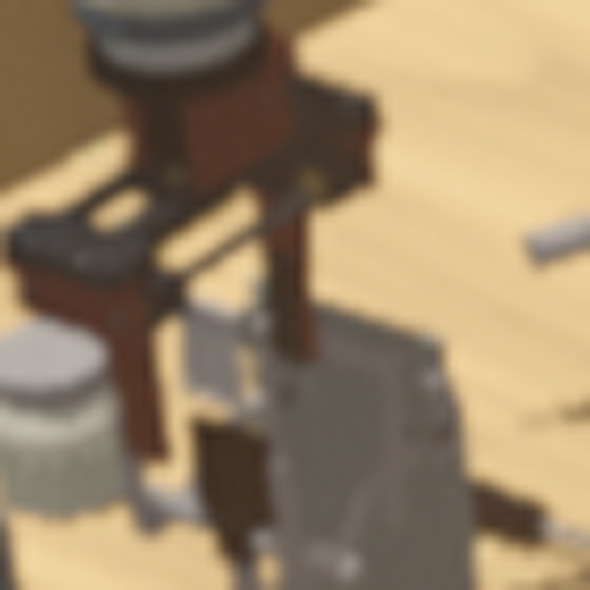

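Request:
jog_arm([
  [-1, 4, -8],
  [0, 0, -12],
  [0, 0, -12],
  [0, 0, -10],
  [0, 0, 0],
], yaw=[0, 0, 0, 0, 0])

```text
t: 7.17
ee_pos: [528.6, -254.8, 146.8]
orientation: [2.095, 2.328, 0.018]
ft_force: [-0.4, 0.9, 0.3]
width: 87.6
```

Request:
jog_arm([
  [0, 0, -4],
  [0, 0, 0],
], yaw=[1, 0])

```text
t: 7.33
ee_pos: [528.0, -254.5, 141.1]
orientation: [2.074, 2.35, 0.017]
ft_force: [0.3, 0.5, 0.7]
width: 88.0
```

Request:
jog_arm([
  [0, 0, 0],
  [0, 0, 0],
  [0, 0, 0],
  [0, 0, 0],
  [0, 0, 0],
  [0, 0, 0],
  [0, 0, 0],
  [0, 0, 0],
], yaw=[0, 0, 0, 0, 0, 0, 0, 0], gripper=1)

```text
t: 8.0
ee_pos: [529.0, -255.1, 142.4]
orientation: [2.072, 2.348, 0.018]
ft_force: [-0.6, 0.0, 1.2]
width: 38.0
```

Request:
jog_arm([
  [0, 0, 0],
  [0, 0, 0],
  [0, 0, 0],
  [0, 0, 0],
  [0, 0, 0],
  [0, 0, 0],
], yaw=[0, 0, 0, 0, 0, 0])

```text
t: 8.5
ee_pos: [529.2, -255.2, 142.6]
orientation: [2.072, 2.347, 0.018]
ft_force: [0.0, 0.3, 0.1]
width: 11.6
```

Request:
jog_arm([
  [0, 0, 10],
  [0, 0, 15],
  [0, 0, 20],
  [0, 0, 20],
  [0, 0, 20],
  [0, 0, 20],
  [0, 0, 20],
  [0, 0, 20],
  [0, 0, 20],
  [0, 0, 10],
  [0, 0, 0],
], yaw=[0, 0, 0, 0, 0, 0, 0, 0, 0, 0, 0])

```text
t: 9.42
ee_pos: [523.7, -252.4, 327.4]
orientation: [2.078, 2.355, 0.014]
ft_force: [0.8, -0.3, -1.4]
width: 11.8
```

```bash
python3 pic.py f 205 90 100 110 370 120 100 90
```

```text
9.5167 [ 522.9 -252.1  325. ] [-2.078 -2.354 -0.013] [ 1.1 -0.3 -2.9] 11.8 tcp S [248.8 145.2] T [417.2 150.6]
```

View pics/fs.png

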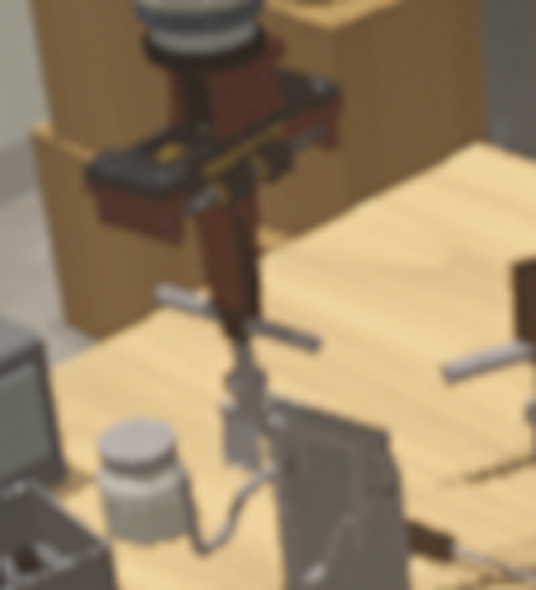

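Request:
jog_arm([
  [1, 15, 0],
  [2, 25, 0],
  [3, 36, 0],
  [3, 40, 0],
  [3, 40, 0],
  [3, 40, 0],
  [3, 40, 0],
  [3, 40, 0],
  [3, 40, 0],
  [3, 40, 0],
  [3, 36, 0],
  [3, 25, 0],
  [2, 15, 0],
  [0, 0, 0],
  [0, 0, 0],
], yaw=[1, 1, 2, 2, 2, 2, 2, 2, 2, 2, 2, 1, 0, 0, 0])

```text
t: 10.77
ee_pos: [538.4, 204.8, 299.4]
orientation: [-1.56, -2.684, 0.026]
ft_force: [0.7, 0.7, -1.9]
width: 12.3
```

```bash
python3 pic.py g 270 140 130 150 180 90 140 110
```

```text
10.8667 [538.6 203.6 299.7] [-1.563 -2.683  0.026] [ 0.4 -0.2 -2.8] 11.6 tcp S [351.8 199.9] T [241.6 150.4]
```

View pics/gs.png

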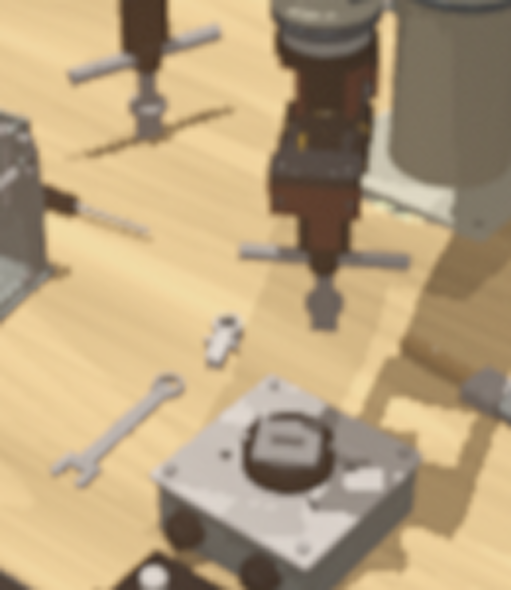

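View pics/gt.png

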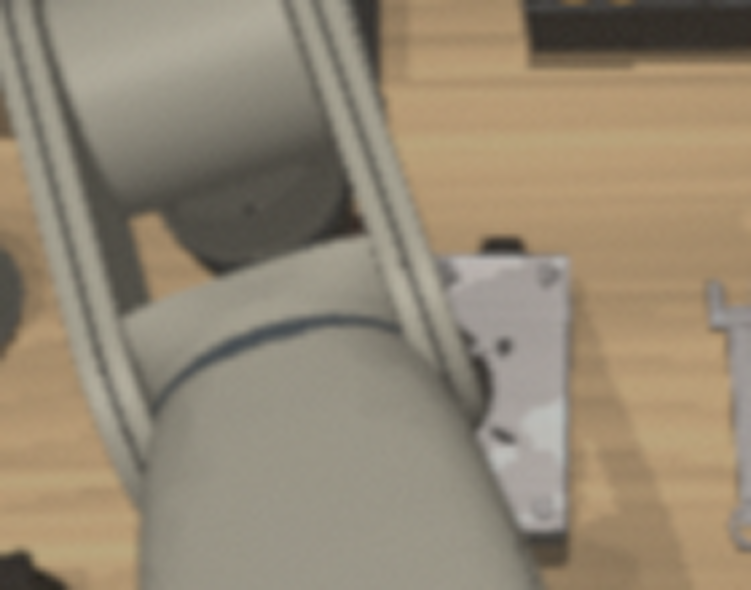

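```bash
cat > g.py <<'E'
from fit import *
from scipy.spatial.transform import Rotation as R
S=ctrl.get_image("scene");o=ctrl.get_obs()
M=R.from_rotvec(o['orientation']).as_matrix();print(M.round(3))
for n in ["key_tip","key","key_grip","slot","isolator"]:
    print(n,[(px(r['centre']).round(1).tolist(),round(r['confidence'],2)) for r in ctrl.pinpoint(S,n)][:3])
e=o['ee_pos'];kx=M[:,1]; kz=-M[:,2]; ky=np.cross(kz,kx)
if ky[1]<0: ky=-ky
print("ky",ky.round(3), "yaw",np.degrees(np.arctan2(-ky[0],ky[1])))
for nm,P in dict(bar_m=(-66,-18),bar_p=(66,-18),barc=(0,-18),collar=(0,-68),tip=(0,-92)).items(): print(nm,proj(S,e+ky*P[0]+kz*P[1]).round(1))
for X in ((559,186,98),(557,185,98),): print("slot",proj(S,X).round(1))
im=cv2.resize(S['img'][190:300,300:390],None,fx=5.3,fy=5.3,interpolation=cv2.INTER_CUBIC)
cv2.imwrite("pics/gz.png",im)
E
python3 g.py
```

```text
[[-0.492  0.87  -0.039]
 [ 0.87   0.492  0.004]
 [ 0.023 -0.032 -0.999]]
key_tip [([352.1, 223.4], 0.8), ([305.0, 173.2], 0.76)]
key [([307.7, 166.5], 0.91), ([350.8, 217.3], 0.59)]
key_grip [([306.3, 142.8], 0.81), ([353.3, 195.7], 0.55)]
slot [([345.1, 250.4], 0.77)]
isolator [([340.4, 272.5], 0.96), ([406.3, 331.1], 0.29)]
ky [-0.492  0.87   0.023] yaw 29.46349677514584
bar_m [330. 203.]
bar_p [373.5 205.9]
barc [351.6 204.4]
collar [351.6 217.1]
tip [351.6 223. ]
slot [342.1 250.7]
slot [342.3 250.3]
```

View pics/gz.png

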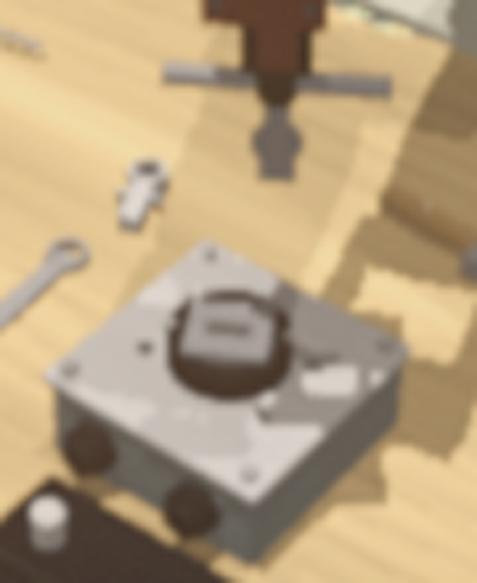

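Request:
jog_arm([
  [8, -6, 0],
  [8, -6, -10],
  [8, -6, -20],
  [0, 0, -20],
  [0, 0, -20],
  [0, 0, -10],
  [0, 0, 0],
  [0, 0, 0],
], yaw=[-0.8, 0, 0, 0, 0, 0, 0, 0])

```text
t: 11.83
ee_pos: [570.5, 178.0, 217.3]
orientation: [-1.598, -2.67, 0.017]
ft_force: [0.4, 0.1, -2.3]
width: 11.9
```

```bash
cat >> g.py <<'E'
print("e",e.round(1),"tip",(e-92*kz).round(1),"collar",(e-68*kz).round(1),o['ft_force'].round(1))
im=cv2.resize(S['img'][200:290,300:390],None,fx=6.5,fy=6.5,interpolation=cv2.INTER_CUBIC)
cv2.imwrite("pics/gz.png",im)
E
python3 g.py
```

```text
[[-0.472  0.881 -0.031]
 [ 0.881  0.473  0.006]
 [ 0.02  -0.024 -0.999]]
key_tip [([337.8, 241.8], 0.84)]
key [([307.6, 166.9], 0.78), ([340.1, 240.6], 0.65)]
key_grip [([337.7, 216.5], 0.6), ([306.9, 147.2], 0.6)]
slot [([344.5, 250.0], 0.67)]
isolator [([340.8, 270.8], 0.91), ([437.2, 283.1], 0.51)]
ky [-0.472  0.881  0.02 ] yaw 28.192384687057125
bar_m [317.7 225.7]
bar_p [359.6 229.5]
barc [338.5 227.5]
collar [338.7 239.4]
tip [338.8 244.9]
slot [342.1 250.7]
slot [342.3 250.3]
e [570.5 178.  217.5] tip [567.6 178.6 125.6] collar [568.4 178.4 149.6] [ 0.5  0.  -2.8]
```

View pics/gz.png

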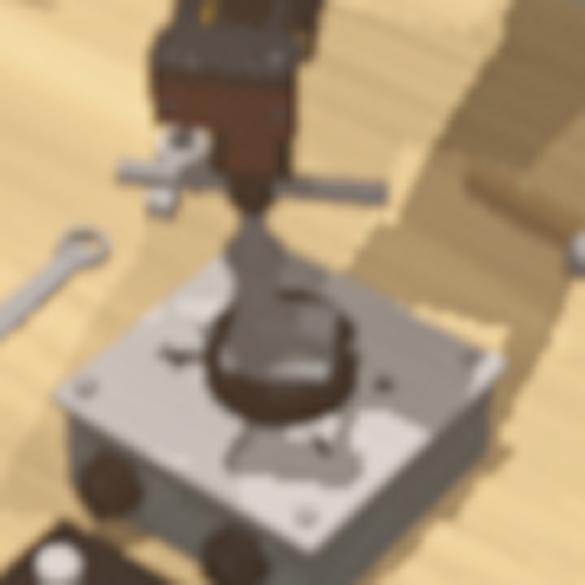

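Request:
jog_arm([
  [-8.5, 7.5, 0],
  [0, 0, 0],
  [0, 0, 0],
  [0, 0, 0],
], yaw=[0.5, 0, 0, 0])

```text
t: 12.47
ee_pos: [561.8, 188.0, 221.1]
orientation: [-1.584, -2.683, 0.009]
ft_force: [-1.0, 0.3, -2.1]
width: 12.0
```

```bash
python3 g.py
```

```text
[[-0.483  0.876 -0.025]
 [ 0.876  0.483  0.008]
 [ 0.019 -0.018 -1.   ]]
key_tip [([343.4, 244.3], 0.87), ([307.8, 172.4], 0.69), ([250.7, 174.3], 0.24)]
key [([305.3, 165.9], 0.92), ([345.1, 238.7], 0.79), ([265.5, 172.2], 0.51)]
key_grip [([340.4, 215.6], 0.83), ([304.3, 145.2], 0.57)]
slot [([345.9, 249.7], 0.9)]
isolator [([341.8, 271.8], 0.59), ([230.7, 186.8], 0.55)]
ky [-0.483  0.876  0.019] yaw 28.856297185148808
bar_m [321.8 224.8]
bar_p [363.9 228.3]
barc [342.7 226.5]
collar [342.8 238.5]
tip [342.8 244.1]
slot [342.1 250.7]
slot [342.3 250.3]
e [562.  188.  221.1] tip [559.7 188.8 129.2] collar [560.3 188.6 153.2] [-0.1 -0.2 -1.7]
```

View pics/gz.png

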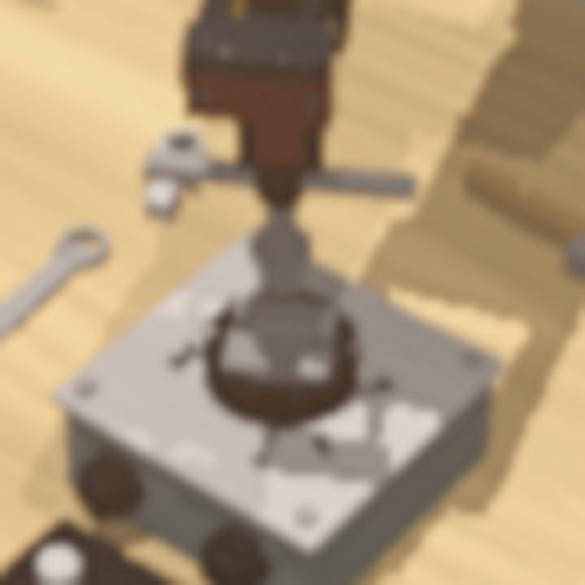

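Request:
jog_arm([
  [-0.5, -1.5, -8],
  [0, 0, -8],
  [0, 0, -6],
  [0, 0, 0],
  [0, 0, 0],
], yaw=[0, 0, 0, 0, 0])

```text
t: 13.18
ee_pos: [561.3, 185.3, 195.4]
orientation: [-1.586, -2.68, 0.012]
ft_force: [0.2, -0.5, -1.5]
width: 11.9
```

```bash
python3 g.py
```

```text
[[-0.481  0.876 -0.027]
 [ 0.876  0.482  0.007]
 [ 0.02  -0.021 -1.   ]]
key_tip [([308.0, 175.1], 0.92), ([343.9, 252.1], 0.76)]
key [([344.1, 246.7], 0.84), ([302.2, 250.6], 0.64), ([309.0, 168.2], 0.58)]
key_grip [([344.8, 223.3], 0.74), ([305.2, 143.6], 0.68)]
slot [([344.8, 250.1], 0.78), ([392.4, 239.7], 0.2)]
isolator [([342.0, 272.1], 0.57)]
ky [-0.481  0.876  0.02 ] yaw 28.771684983418464
bar_m [321.4 230.6]
bar_p [362.9 234.2]
barc [342.  232.4]
collar [342.2 244. ]
tip [342.2 249.4]
slot [342.1 250.7]
slot [342.3 250.3]
e [561.1 185.3 195.4] tip [558.6 185.9 103.4] collar [559.3 185.8 127.4] [-0.   0.1 -2.6]
```

View pics/gz.png

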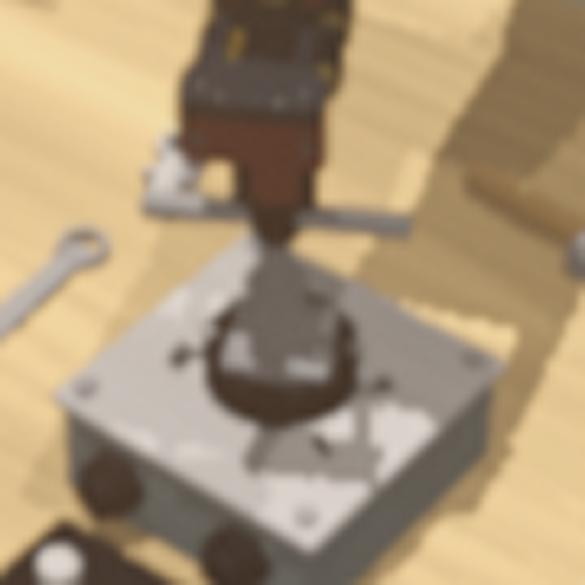

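Request:
jog_arm([
  [-0.7, 2, 0],
  [0, 0, 0],
  [0, 0, -4],
  [0, 0, -4],
  [0, 0, 0],
], yaw=[0, 0, 0, 0, 0])

```text
t: 13.9
ee_pos: [561.6, 188.1, 189.0]
orientation: [-1.587, -2.683, 0.007]
ft_force: [-0.5, 0.1, -1.3]
width: 11.4
```

```bash
python3 g.py | tail -1
```

```text
e [561.7 188.2 189.2] tip [559.6 189.   97.3] collar [560.2 188.8 121.3] [-0.5 -0.2 -2. ]
```

Request:
jog_arm([
  [-1.2, -1, -3],
  [0, 0, -3],
  [0, 0, 0],
], yaw=[0, 0, 0])

```text
t: 14.45
ee_pos: [560.9, 187.1, 183.6]
orientation: [-1.588, -2.684, 0.005]
ft_force: [1.0, -0.1, -2.2]
width: 12.0
```

```bash
python3 g.py | tail -1
```

```text
e [561.  187.1 183.8] tip [559.  188.   91.8] collar [559.5 187.7 115.8] [-0.2  0.7 -2.7]
```

Request:
jog_arm([
  [0, 0, -4],
  [0, 0, -4],
  [0, 0, 0],
], yaw=[0, 0, 0])

```text
t: 15.0
ee_pos: [561.3, 187.3, 175.9]
orientation: [-1.588, -2.685, 0.003]
ft_force: [0.3, 0.7, -2.5]
width: 12.1
```

```bash
python3 g.py | tail -1
```

```text
e [561.5 187.3 176.2] tip [559.6 188.2  84.2] collar [560.1 188.  108.2] [ 0.5  0.3 -2.5]
```

View pics/gz.png

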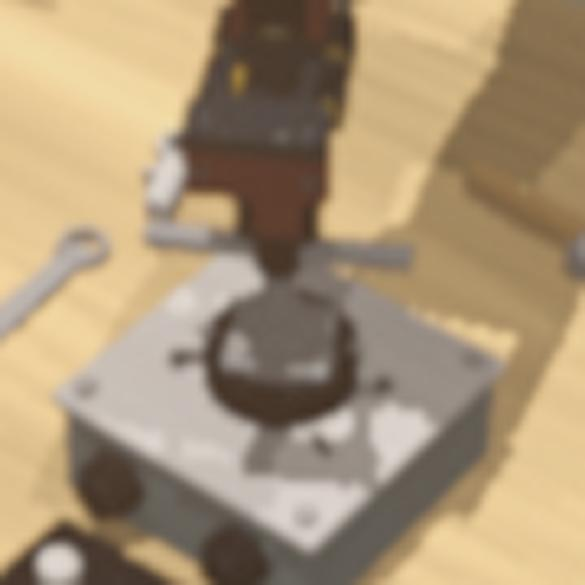

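Request:
jog_arm([
  [0, 0, -4],
  [0, 0, -4],
  [0, 0, 0],
], yaw=[0, 0, 0])

```text
t: 15.55
ee_pos: [561.4, 187.2, 168.4]
orientation: [-1.588, -2.685, 0.003]
ft_force: [0.1, 0.9, -2.6]
width: 11.9
```

Request:
jog_arm([
  [0, 0, -3],
  [0, 0, 0],
], yaw=[0, 0])

```text
t: 15.72
ee_pos: [561.7, 187.3, 165.9]
orientation: [-1.588, -2.686, 0.002]
ft_force: [-2.0, -0.6, 0.2]
width: 11.6
```

Request:
jog_arm([
  [0, 0, -2],
  [0, 0, 0],
], yaw=[0, 0])

```text
t: 15.88
ee_pos: [561.7, 187.4, 166.3]
orientation: [-1.588, -2.686, 0.002]
ft_force: [-1.4, -1.3, -2.9]
width: 11.9
```

```bash
python3 g.py | tail -1
```

```text
e [561.7 187.4 166.1] tip [559.9 188.3  74.1] collar [560.4 188.   98.1] [-2.  -0.8  0.1]
```

View pics/gz.png

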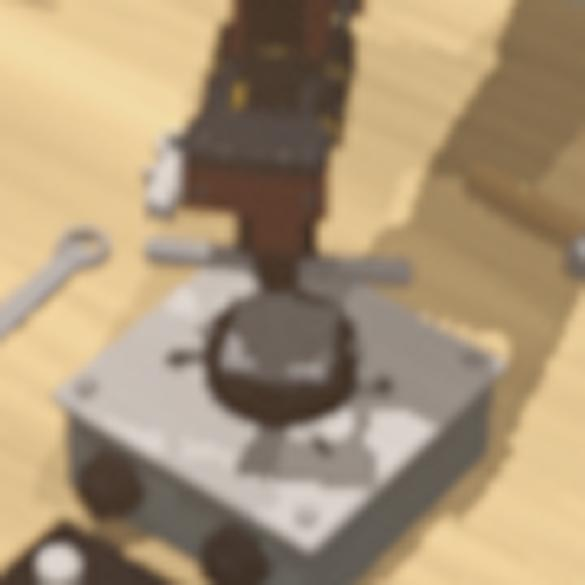

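Request:
jog_arm([
  [0, 0, 0],
  [0, 0, 0],
  [0, 0, 0],
  [0, 0, 0],
], yaw=[-5, -5, -5, -5])

```text
t: 16.52
ee_pos: [560.0, 187.2, 165.9]
orientation: [-2.041, -2.357, 0.001]
ft_force: [-0.4, -1.8, 3.1]
width: 12.0
```

```bash
python3 -c "
from workcell import ctrl
o=ctrl.get_obs();print(o['ee_pos'].round(1),o['ft_force'].round(1),o['moment'].round(2))"
```

```text
[560.  187.2 165.9] [-0.4 -1.8  3.1] [-0.46  0.16  0.29]
```

Request:
jog_arm([
  [0, 0, 0],
  [0, 0, 0],
  [0, 0, 0],
  [0, 0, 0],
  [0, 0, 0],
], yaw=[-5, -5, -5, -5, -5])

```text
t: 16.93
ee_pos: [560.0, 186.6, 165.9]
orientation: [-2.522, -1.834, -0.006]
ft_force: [-2.9, -1.7, 2.8]
width: 11.4
```

```bash
python3 -c "
from workcell import ctrl
o=ctrl.get_obs();print(o['ee_pos'].round(1),o['ft_force'].round(1),o['moment'].round(2))"; python3 g.py|tail -1
```

```text
[560.  186.6 165.9] [-2.9 -1.7  2.8] [-0.41  0.57 -0.04]
e [560.  186.6 165.9] tip [559.  188.5  73.9] collar [559.3 188.   97.9] [-1.7 -1.8  2.7]
```

View pics/gz.png

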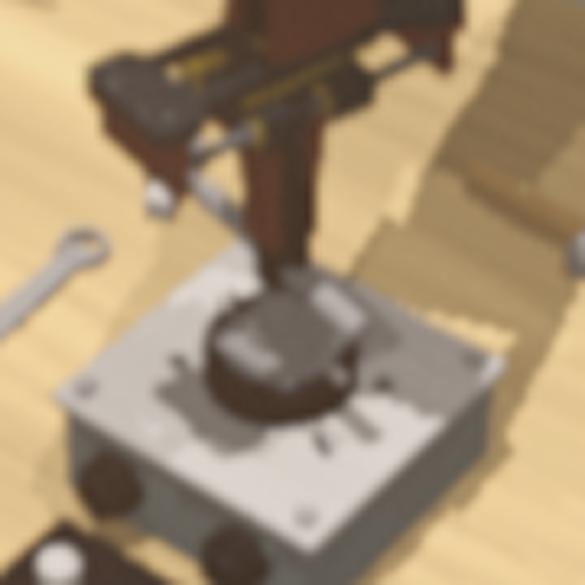

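Request:
jog_arm([
  [0, 0, 0],
  [0, 0, 0],
  [0, 0, 0],
], yaw=[-5, -5, -3])

```text
t: 17.48
ee_pos: [561.8, 187.2, 165.9]
orientation: [-2.712, -1.543, -0.016]
ft_force: [-0.8, -0.2, 1.7]
width: 12.0
```

```bash
python3 -c "
from workcell import ctrl
o=ctrl.get_obs();print(o['ee_pos'].round(1),o['ft_force'].round(1),o['moment'].round(2))"; python3 g.py|grep -E 'yaw|tip '
```

```text
[561.8 187.2 165.9] [-0.8 -0.2  1.7] [-0.4  0.4  0.1]
key_tip [([309.8, 172.7], 0.94), ([342.6, 257.2], 0.53)]
ky [0.513 0.858 0.019] yaw -30.85036408701507
tip [342.4 257. ]
e [561.8 187.2 165.9] tip [561.6 189.4  74. ] collar [561.7 188.8  98. ] [-0.4 -0.8  1.9]
```

View pics/gz.png

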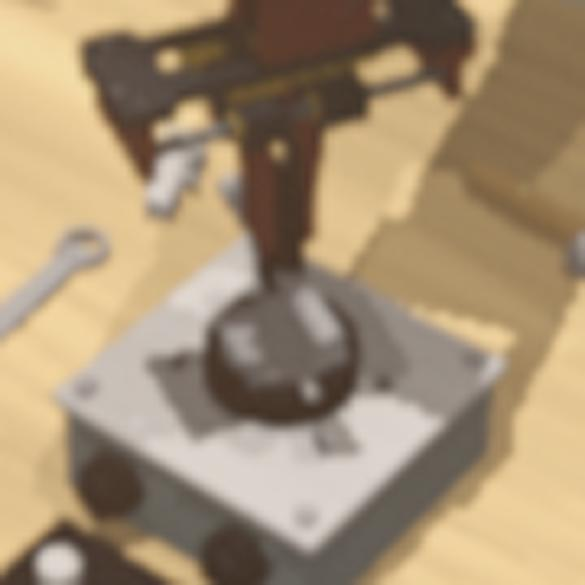

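Request:
jog_arm([
  [0, 0, 0],
  [0, 0, 0],
  [0, 0, 0],
], yaw=[-3, -3, 0])

```text
t: 18.03
ee_pos: [561.5, 187.2, 165.9]
orientation: [-2.786, -1.406, -0.016]
ft_force: [-0.5, -0.5, 1.1]
width: 12.1
```

```bash
python3 -c "
from workcell import ctrl
o=ctrl.get_obs();print(o['ee_pos'].round(1),o['ft_force'].round(1),o['moment'].round(2))"; python3 g.py|grep -E 'yaw|tip '
```

```text
[561.5 187.2 165.9] [-0.5 -0.5  1.1] [-0.36  0.15  0.06]
key_tip [([308.5, 171.2], 0.96), ([345.7, 257.6], 0.61)]
ky [0.592 0.806 0.019] yaw -36.32447944515338
tip [342.4 257. ]
e [561.4 187.2 165.9] tip [561.4 189.4  73.9] collar [561.4 188.8  97.9] [-2.5 -0.3  1.6]
```

Request:
jog_arm([
  [0, 0, 0],
  [0, 0, 0],
], yaw=[4, 0])

```text
t: 18.5
ee_pos: [561.2, 187.2, 166.0]
orientation: [-2.731, -1.509, -0.014]
ft_force: [-0.4, -0.4, 1.7]
width: 12.1
```

Request:
jog_arm([
  [0, 0, 0],
  [0, 0, 0],
  [0, 0, 0],
  [0, 0, 0],
  [0, 0, 0],
  [0, 0, 0],
  [0, 0, 0],
  [0, 0, 0],
  [0, 0, 0],
  [0, 0, 0],
], yaw=[0, 0, 0, 0, 0, 0, 0, 0, 0, 0], gripper=0)

```text
t: 19.33
ee_pos: [562.4, 187.7, 165.6]
orientation: [-2.735, -1.501, -0.019]
ft_force: [0.1, -0.4, 0.0]
width: 75.3
```

Request:
jog_arm([
  [0, 0, 10],
  [0, 0, 15],
  [0, 0, 25],
  [0, 0, 25],
  [0, 0, 25],
  [0, 0, 25],
  [0, 0, 0],
], yaw=[0, 0, 0, 0, 0, 0, 0])

```text
t: 19.92
ee_pos: [560.3, 187.1, 298.2]
orientation: [-2.735, -1.5, -0.013]
ft_force: [0.5, 0.5, 1.2]
width: 87.7
```

Now I retreat toward the robot so the top camera can see the isolator.

Request:
jog_arm([
  [-10, -10, 10],
  [-20, -15, 0],
  [-30, -20, 0],
  [-30, -20, 0],
  [-30, -20, 0],
  [-20, -20, 0],
  [-10, -20, 0],
  [0, 0, 0],
  [0, 0, 0],
], yaw=[0, 0, 0, 0, 0, 0, 0, 0, 0])

```text
t: 20.67
ee_pos: [403.2, 59.0, 312.2]
orientation: [-2.735, -1.503, -0.025]
ft_force: [0.1, 0.9, -0.4]
width: 87.9
```

```bash
python3 pic.py z 290 180 110 110 200 110 100 80;python3 pic.py zz
```

```text
20.7667 [403.9  59.6 312.1] [-2.734 -1.505 -0.025] [-0.9  0.  -0.2] 88.2 tcp S [340.2 162.4] T [297.1 199.4]
20.8667 [404.3  59.9 311.9] [-2.733 -1.506 -0.024] [ 1.1  0.3 -0.5] 87.6 tcp S [340.2 162.6] T [296.9 199.2]
```

View pics/zs.png

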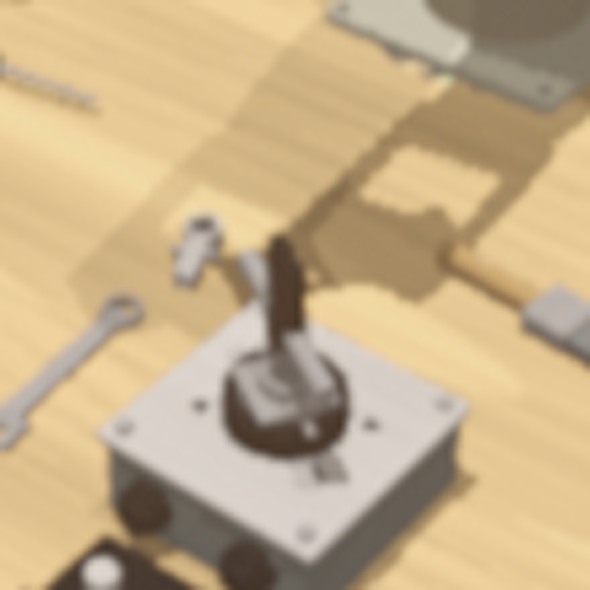

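View pics/zt.png

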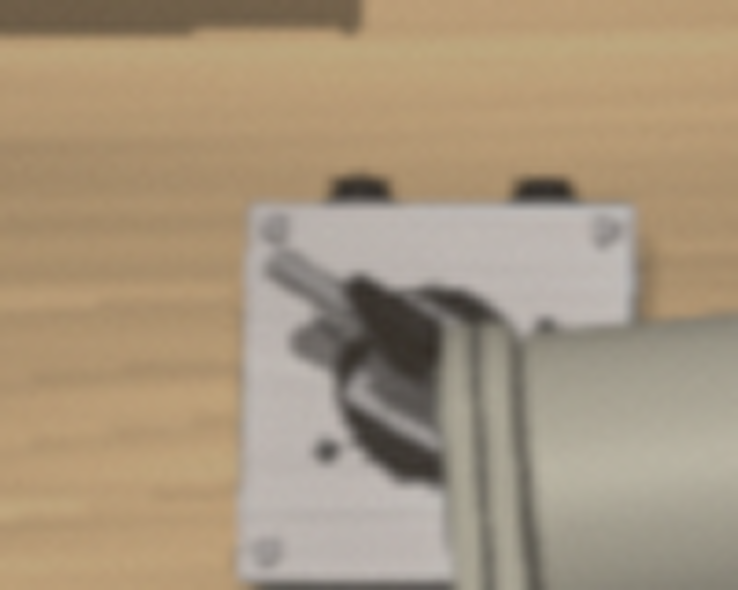

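View pics/zzt.png

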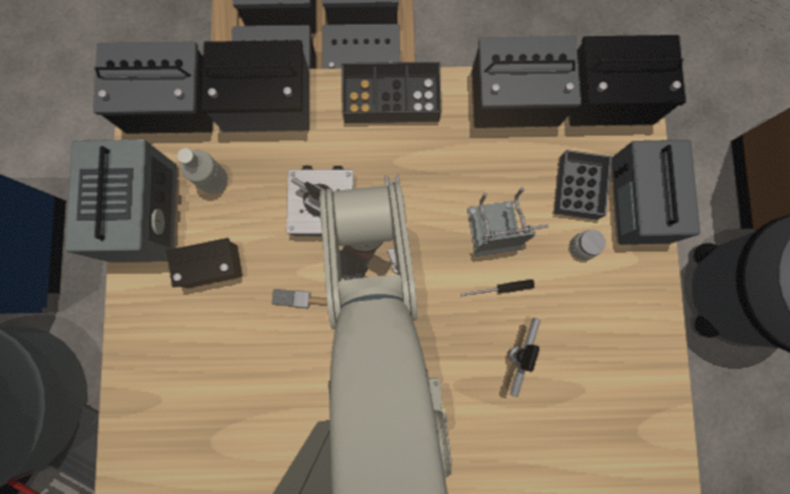

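View pics/zzs.png

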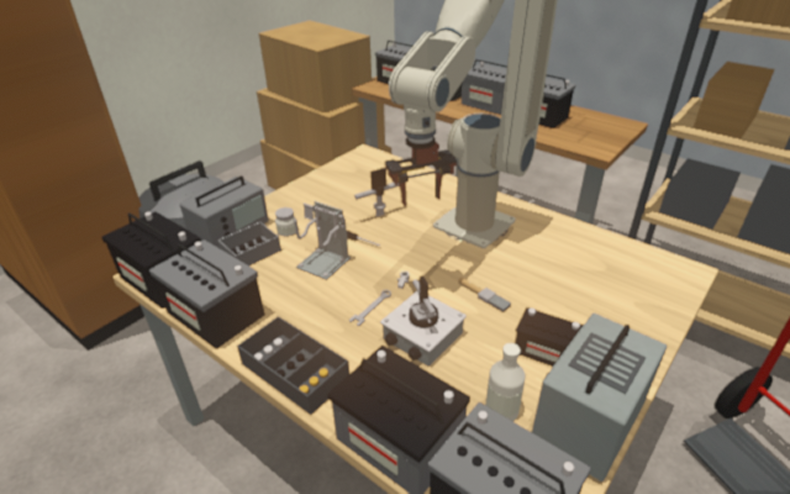

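Request:
jog_arm([
  [0, -15, 0],
  [0, -25, 0],
  [0, -25, 0],
  [0, -25, 0],
  [0, -15, 0],
  [0, 0, 0],
  [0, 0, 0],
], yaw=[0, 0, 0, 0, 0, 0, 0])

```text
t: 21.45
ee_pos: [409.6, -44.7, 311.0]
orientation: [-2.725, -1.518, -0.023]
ft_force: [-0.2, -0.5, 1.0]
width: 87.8
```

```bash
python3 pic.py y 315 225 60 50 225 130 70 55
```

```text
21.55 [409.5 -44.1 311. ] [-2.724 -1.52  -0.023] [-0.7  0.4  0.4] 87.6 tcp S [315.2 153.8] T [337.5 196.5]
```

View pics/yt.png

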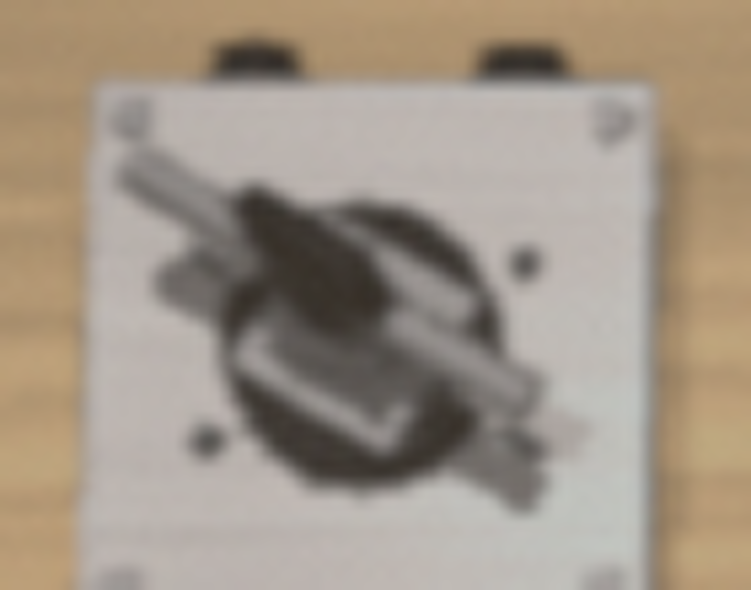

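View pics/ys.png

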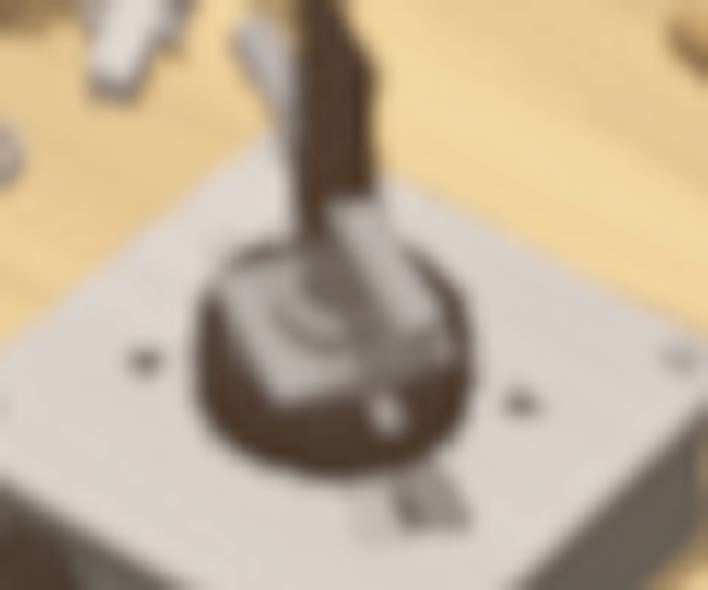

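The rotor's plate edges now run along the bars (about 30°, top (240,355) to (260,366)). The key stands upright with its collar on the rotor, and the arm is clear. I'm handing the job in.

```bash
python3 -c "
from workcell import ctrl
print(ctrl.close_job())"
```

```text
the job is handed in; nothing more can be done
None
```

The isolator is on and its key is standing in the slot. I handed the job in at about 21.6 s; no verdict was reported.

- **Keeper:** I pressed the thumb lever down with the shut fingers. The force was 4.7 N, then fell to zero, and the picture showed the keeper hanging open before I touched the key.
- **Key:** I took the smaller key, the one hanging in the hook. It came straight up and off cleanly, and I left the larger loose key alone.
- **Slot:** The blade went in without noticeable side force until the collar met the rotor. The collar height worked out at 98 mm, as it should be.
- **Turn:** I turned the key clockwise about 65°. The resistance rose to about 0.29 N m, then fell away, which fits the switch snapping over. I did not push on to feel the end stop, and I eased back about 4° into the play before letting go.

**Last checks:** In the final top and scene pictures the rotor's plate edges line up with the "on" bars. The key stands upright and the gripper is open and clear. The bench items visible in the last full pictures look unmoved; I judged that by eye.

**Disagreements:** The scene camera read about 1 pixel off the top camera. A silhouette fit of the hanging key gave an implausible 20° yaw, so I used the hook's 7° and corrected the position from the scene camera.

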